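Close the screening housing that has its board fitted

ROBOT

A 6-joint arm with a two-finger parallel gripper is mounted at the origin on a cart in front of the work surface, level with it; the furniture and walls round the work are solid. World frame = base frame: x ahead of the robot, y to its left, z up, the work surface at z = 0. Lengths are in m, angles in rad, forces in N, time in s.
With the tool pointing down it reaches from about 0.25 to 0.775 m from the base axis. Payload 8.9 kg.
Tool frame: the origin (TCP) lies at the very end of the fingers, on their centre line; the grasp point (between the pads) lies 19 mm behind it; z points along the fingers, y is the line along which they close (so a half turn about z gives the same grasp; the last joint's range is limited). The gripper opens to 85 mm and grips with 20 to 120 N. Pads are 22 mm wide; open, the fingers measure 114 mm over their backs; the gripper's body (76 mm by 85 mm) begins 54 mm behind the grasp point. The pads swing forward as they close: fully open they stand 13 mm farther back than shut.
Start: joints at [-0.139, 0.291, -0.153, 1.127, 0, 1.431], TCP at [0.525, 0, 0.231] pointing down, gripper open.
Joint ranges: [-2.52, 2.52], [-0.91, 1.74], [-1.3, 1.37], [-1.96, 2.02], [-1.52, 1.47], [-3.14, 3.14]. Speed limits (rad/s): [2.22, 2.22, 2.79, 3.14, 3.14, 3.14].

INTERFACE

Orientations are given as a unit quaternion [w, x, y, z].
In Python, from bench import * gives the robot as it stands.
- The arm moves only by the tool send_rows, never from a script. Its argument "increments" is one flat list of numbers, 6 for each row, row after row: the shift along the tool's x, y, z each as a share of 40 mm, from -1 to 1, then the turn, a rotation vector about the tool's x, y, z each as a share of 6 degrees, from -1 to 1. A call has exactly 10 rows; each row shifts and turns the commanded pose from where the row before left it, along the tool's axes as they then stand; what a row does not reach is not made up. A row lasts 1/12 s, in which the tool goes at most 41.7 mm and 7.16 degrees, less where a joint would pass 70% of its speed; a pose out of reach is approached as far as the arm can. A call with a number of a shift or a turn outside -1 to 1 is refused whole. A call with a gripper value outside its range is refused whole. "fingers" is the closure, from 0 (fully open) to 1 (shut), set as the call begins (left out, the last holds). The fingers move at their own pace and stop on an object; "grip_force" is the grip in N (left out, the last holds). Time passes only in rows, so rows that do not move let the fingers close, or fill a call up. It gives the time, the measured TCP pose, the force, the opening and the grip force at its end, in the units of the state.
- sense(): the state, without advancing time (a new reading comes with each control period).
- read_camera(name): name is "scene" or "side" or "wrist"; returns the picture (384x512x3 uint8, blue, green, red); there is no depth.
- camera_params(name): a dict with "vfov" (degrees; the focal length in pixels is half the picture's height over the tangent of half this angle, whatever the lens; pixels are square), "cx", "cy" (the principal point, pixels), "k1" (the pictures are not rectified: a ray, as slopes to the right and down, at radius r is drawn at 1 + k1 r^2 times it, then the intrinsics apply), "xyz" and "orientation" of the camera in the world. Camera axes: x right, y down, z forward; pixel columns grow to the right and rows downward; lengths in m; the calibration is good to about 2 mm. A picture is of the moment at which its call begins: read the wrist's pose just before it. camera_params takes no time and is no camera call; for the wrist camera it gives the pose at the moment of the call.
- job_done(): hands the job in; it is judged then, once.
Trained networks look in the newest picture that a camera, given by its name, has taken for a name from the list of things; names that differ only in an ending like _2 or _b are one class to them, and where a whole thing is asked for, a point or a joint stands for the part that bears it (a point fixed in the world has none). Each returns a list of dicts, best first, with "p" (0 to 1); they miss things now and then, are a little off and sometimes report something else, mostly with a low value. They report only what shows in the picture. A call takes as long as a camera call.
- silhouettes(camera, query): "pixels" (384x512 bool, what is visible of it) and "rect" ([centre column, centre row, width, height] in pixels, round what is visible of it).
- place_of(camera, query): "uv" ([column, row] in pixels: a listed point, or the origin of a listed thing).
The state is a dict: "time": time; "joint_pos": joint angles; "qd": joint speeds; "tau": joint torques, N m; "ee_pos": TCP position; "ee_rot": TCP orientation; "force": force on the tool from outside, world axes, zero at the start; "ft_torque": the same for the moment, N m; "width": finger opening in m; "finger_force": force on a finger pad.
Only numpy, scipy, OpenCV 4.12 (cv2) and the standard library are available. Lean on these libraries where they do the work, as an engineer would, in place of code of your own. Each camera call takes 0.05 s, during which the arm holds its last target. There are 200 camera calls.

TASK

Of the two open aluminium screening housings on the mat, one has the circuit board fitted and is ready to be closed. Draw the lid that fits that housing out of the rack, lay it flat on the bench or mat with its raised step downwards and let go of it, then pick it up again, now flat, and seat it fully home on the housing. Leave the other lid in the rack, the other housing open, and everything else where it is.

Things in the scene. Friction and masses are not known exactly. Their poses are not given: they have to be found in the camera images.
- housing_narrow: narrower open-topped aluminium housing, 52 wide (its x) x 94 long (its y) x 30 mm high, loose on the 2 mm mat; origin at the centre of its underside, z up. Walls 6 mm, floor 3 mm, cavity 40 x 82 mm; each end wall has a 16 mm wide open slot in the middle for the board's leads. Its lid is lid_narrow
- housing_wide: the wider open-topped aluminium housing, 66 wide (its x) x 94 long (its y) x 30 mm high, loose; otherwise the same, cavity 54 x 82 mm. The two change places on the mat. Its lid is lid_wide.
- housing_narrow_rim (a point): centre of the top of housing_narrow, level with its rim, 30 mm above its underside
- housing_wide_rim (a point): centre of the top of housing_wide, level with its rim, 30 mm above its underside
- circuit_board: small green circuit board, 36 x 110 x 20 mm with the leads at its ends, long axis along its y, origin at the centre of its underside; it lies in one or the other of the housings, 5 mm toward the housing's +y from the middle, wholly below the rim
- adapter: small brass coaxial adapter, 11 x 36 x 11 mm, origin at the centre of its underside; it lies loose in the housing that has no board
- lid_narrow: flat aluminium lid of housing_narrow, 0.1 kg, standing on a long edge in the rack: plate 4 mm thick, 97 long (y) x 55 wide (z, up as it stands), overhangs the walls by 1.5 mm; inner face (-x) with a step 4 mm high, 79 x 37 mm, 1.5 mm clear of the cavity all round; plain outer face +x (points up when seated). Origin: middle of the lower long edge, in mid plate
- lid_wide: flat aluminium lid of housing_wide: the same, but 69 mm wide (its z), step 79 x 51 mm
- lid_narrow_centre (a point): centre of the inner face of the plate of lid_narrow (the face that rests on the rim; 4 mm above the surface when the lid lies on its step), at x = -2 mm, 27.5 mm from either long edge
- lid_wide_centre (a point): the same point of lid_wide, at x = -2 mm, 34.5 mm from either long edge
- lid_rack: black fixed rack on feet, 104 (x) x 122 (y) x 58 mm high, origin at floor level under its centre; combs at y = +-42 to +-55 mm have 7 mm slots at x = -26 and 26 mm. The lids stand on its base, 18 mm up, one in each slot (either in either), 6 mm of each end in the slot, the step facing the rack's +x (away from the robot): grip the middle of the top edge and draw straight up by 45 mm or more
- work_mat: thin grey mat, fixed, 180 (its x) x 250 (its y) x 2 mm, origin at the centre of its underside; the housings stand on its +y half, one behind the other, turned as the mat is; its -y half is empty
- spanner: small torque spanner, 28 x 151 x 15 mm, a bystander, origin at the centre of its underside
- spare_attenuator: coaxial attenuator, 13 x 38 x 13 mm, a bystander, origin at the centre of its underside
- bench_driver: screwdriver, 21 x 157 x 22 mm, a bystander, origin at the centre of its underside
- tape_roll: roll of black tape, 54 x 54 x 19 mm, a bystander, origin at the centre of its underside

How it is judged:
By the outcome, as a careful person would: the job done as asked, in the order asked, and still so for the second after the job is handed in, with the robot touching nothing.
It also fails if it takes over 56 s, if anything falls off the work surface, if the arm or the gripper's body presses on something with over 40 N, if the wrist force passes 120 N, or if a joint passes its speed limit or range.

## Working session

There is one attempt and no reset: what is moved stays moved. The work goes in short steps, Python scripts to look and compute and a tool call to move; the robot and the scene stay as the last step left them, time stands still between calls to the robot, and variables do not carry over. Pictures are saved under pics/ and viewed, at most 10 in all, crops included, and the job is handed in when it is done.

Besides the shell and the picture viewer there is one more tool, called after "Call:" by a JSON object that holds its "method" and its "body", one argument or row to a line. send_rows: Moves the arm, as the interface text tells. Shift numbers are shares of 40 mm and turn numbers shares of 6 degrees, none past 1 either way. Its arguments: {"type":"object","properties":{"increments":{"type":"array","items":{"type":"number","minimum":-1,"maximum":1}},"fingers":{"type":"number"},"grip_force":{"type":"number"}},"required":["increments"]}

```bash
mkdir -p pics; ls
cat > h.py <<'E'
import numpy as np, cv2
from bench import *
from scipy.spatial.transform import Rotation as R
def rot(q): return R.from_quat([q[1],q[2],q[3],q[0]])
def ray(p,uv):
    f=192/np.tan(np.radians(p["vfov"])/2)
    d=np.array([(uv[0]-p["cx"])/f,(uv[1]-p["cy"])/f]); u=d.copy()
    for _ in range(30): u=d/(1+p["k1"]*(u@u))
    v=rot(p["orientation"]).apply([u[0],u[1],1.]); return np.array(p["xyz"]),v/np.linalg.norm(v)
def onz(p,uv,z):
    o,v=ray(p,uv); return o+v*(z-o[2])/v[2]
def proj(p,X):
    f=192/np.tan(np.radians(p["vfov"])/2)
    c=rot(p["orientation"]).inv().apply(np.array(X)-p["xyz"]); s=c[...,:2]/c[...,2:]
    s=s*(1+p["k1"]*(s**2).sum(-1,keepdims=True)); return s*f+[p["cx"],p["cy"]]
def tri(rs):
    A=np.zeros((3,3));b=np.zeros(3)
    for o,v in rs:
        M=np.eye(3)-np.outer(v,v);A+=M;b+=M@o
    X=np.linalg.solve(A,b); return X,[round(1e3*np.linalg.norm(np.cross(X-o,v)),1) for o,v in rs]
E
python3 - <<'E'
from h import *
ims=[]
P={}
for c in("scene","side","wrist"):
    P[c]=camera_params(c); im=read_camera(c); cv2.imwrite(f"pics/{c}0.png",im); ims.append(im)
    print(c,P[c])
    for n in("lid_narrow","lid_wide","lid_narrow_centre","lid_wide_centre","housing_narrow_rim","housing_wide_rim","circuit_board","adapter","lid_rack","work_mat"):
        r=place_of(c,n)
        print(n,[(np.round(x["uv"]),round(x["p"],2)) for x in r[:2]])
a=np.hstack(ims[:2]);cv2.imwrite("pics/a.png",cv2.resize(np.vstack([a,np.hstack([ims[2],0*ims[2]])]),(800,600)))
print(sense())
E
```

```text
pics
scene {'vfov': 48.118630611847856, 'cx': 249.76729228183027, 'cy': 188.86815665378205, 'k1': 0.00169068136955726, 'xyz': array([-0.13142033,  0.8778068 ,  0.94360762]), 'orientation': array([ 0.12845576, -0.2973078 ,  0.86668148, -0.37943432])}
lid_narrow [(array([280., 126.]), 0.44), (array([293., 129.]), 0.42)]
lid_wide [(array([292., 133.]), 0.73)]
lid_narrow_centre [(array([293., 124.]), 0.45), (array([283., 124.]), 0.43)]
lid_wide_centre [(array([294., 128.]), 0.67), (array([194., 232.]), 0.31)]
housing_narrow_rim [(array([194., 229.]), 0.8), (array([217., 262.]), 0.54)]
housing_wide_rim [(array([219., 253.]), 0.77)]
circuit_board [(array([217., 262.]), 0.48)]
adapter [(array([199., 240.]), 0.43)]
lid_rack [(array([287., 133.]), 0.61)]
work_mat [(array([225., 241.]), 0.77), (array([281., 127.]), 0.4)]
side {'vfov': 55.86027354776145, 'cx': 250.32212644284422, 'cy': 185.8308693097767, 'k1': -0.08446808652174093, 'xyz': array([-0.09270092, -0.71640779,  0.86255796]), 'orientation': array([-0.414183  ,  0.87043718, -0.23676841,  0.12137657])}
lid_narrow [(array([360., 246.]), 
[... 1052 characters left out ...]
oint_pos': array([-1.39252250e-01,  2.90726053e-01, -1.53405521e-01,  1.12671988e+00,
        5.69849065e-06,  1.43148532e+00]), 'qd': array([-1.08947489e-04,  1.09393709e-03, -6.22968548e-04, -1.07840104e-03,
        8.20243472e-05,  1.65042881e-04]), 'tau': array([ 6.48119694e-04, -5.37023306e+01,  3.31640518e+01,  1.77738584e-03,
       -1.13009808e-04,  1.26187504e-05]), 'ee_pos': array([5.24985535e-01, 3.27846383e-05, 2.31289497e-01]), 'ee_rot': array([-2.37246937e-05,  7.07086007e-01,  7.07127554e-01, -1.43220956e-05]), 'force': array([ 0.46427794, -0.00565764, -0.19521428]), 'ft_torque': array([-0.01137142,  0.01258346, -0.06499979]), 'finger_force': 0.0, 'width': 0.08521061501016375}
```

View pics/a.png

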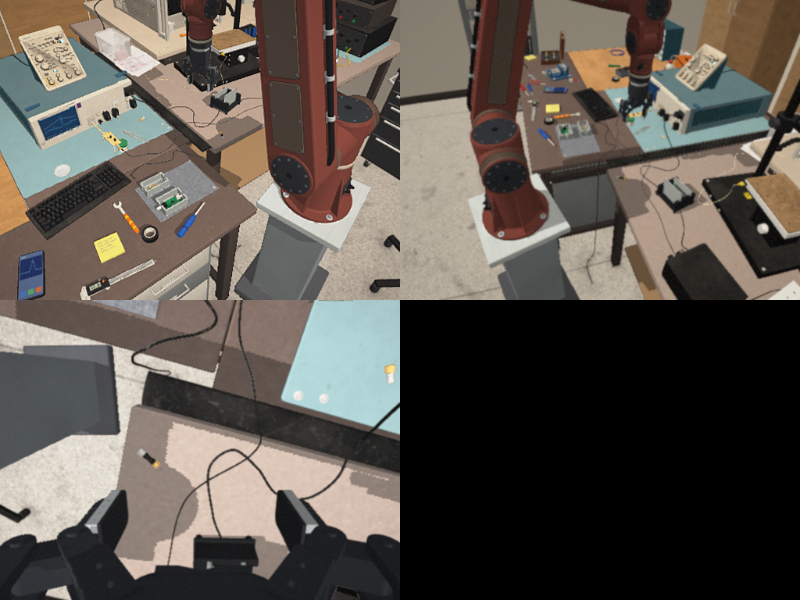

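The overview shows the rack close to the robot's right (scene ~(287,133), side ~(349,255)) and the mat with two housings to its left (scene ~(217,245)). The board looks to be in the housing nearer the scene camera.

Run:
```python
from h import *
S=camera_params("scene");D=camera_params("side")
for n,a,b in [("rack",(287,133),(349,255)),("board",(217,262),(214,171)),("rimA",(194,229),(209,166)),("rimB",(219,253),(236,165)),("rimAb",(194,229),(240,161)),("rimBb",(219,253),(209,166)),("mat",(225,241),(223,178)),("lidw",(292,133),(346,253)),("lidn",(280,126),(360,246))]:
    print(n,*[np.round(x,3) for x in tri([ray(S,a),ray(D,b)])])
s=cv2.imread("pics/scene0.png");d=cv2.imread("pics/side0.png")
c=lambda i,x,y:cv2.resize(i[y:y+72,x:x+96],(400,300),interpolation=cv2.INTER_CUBIC)
cv2.imwrite("pics/b.png",np.vstack([np.hstack([c(s,170,200),c(d,180,140)]),np.hstack([c(s,240,95),c(d,305,210)])]))
```

```text
rack [ 0.561 -0.252  0.004] [5.1 5.1]
board [ 0.389  0.353 -0.005] [3.5 3.5]
rimA [0.414 0.355 0.056] [50.9 50.9]
rimB [0.44  0.318 0.001] [37.5 37.5]
rimAb [0.495 0.324 0.027] [0.1 0.1]
rimBb [0.374 0.351 0.033] [4.5 4.5]
mat [0.405 0.29  0.003] [5.6 5.6]
lidw [ 0.542 -0.25   0.018] [0.3 0.3]
lidn [ 0.598 -0.253  0.023] [1.5 1.5]
```

View pics/b.png

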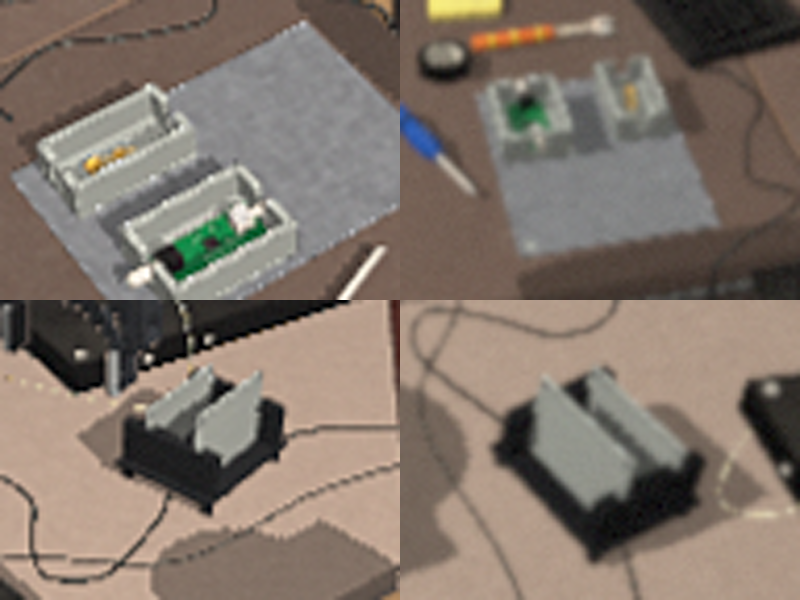

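The board (green) lies in the housing at about (0.374, 0.351), nearest the robot, which looks like the wider one. The taller lid, lid_wide, stands in the rack's near slot. Next I'll look at the rack with the wrist camera from two places.

Call:
{"method": "send_rows", "body": {
  "increments": [-0.55,0.1,0,0,0,0,-0.55,0.1,0,0,0,0,-0.55,0.1,0,0,0,0,-0.55,0.1,0,0,0,0,-0.55,0.1,0,0,0,0,-0.55,0.1,0,0,0,0,-0.55,0.1,0,0,0,0,-0.55,0.1,0,0,0,0,-0.55,0.1,0,0,0,0,-0.55,0.1,0,0,0,0],
  "fingers": 0.3
}}

```text
time: 2.48
ee_pos: [0.565, -0.2211, 0.2312]
ee_rot: [-0.0, 0.707, 0.707, 0.0]
force: [1.2, -0.2, -0.4]
width: 0.0598
finger_force: 0.0
```

```bash
cat > look.py <<'E'
from h import *
import sys,pickle
def look(tag,names,cam="wrist"):
    p=camera_params(cam); im=read_camera(cam); cv2.imwrite(f"pics/{tag}.png",im)
    out={}
    for n in names:
        r=place_of(cam,n); out[n]=r
        print(n,[(np.round(x["uv"],1),round(x["p"],2)) for x in r[:2]])
    pickle.dump((p,out),open(tag+".pkl","wb")); return p,im,out
if __name__=="__main__":
    look(sys.argv[1],sys.argv[2:]); s=sense(); print(s["time"],s["ee_pos"],s["width"])
E
python3 look.py w1 lid_wide lid_narrow lid_wide_centre lid_rack
```

```text
lid_wide [(array([232.6, 185.3]), 0.84)]
lid_narrow [(array([275.7, 189.5]), 0.59)]
lid_wide_centre [(array([235.8, 195.3]), 0.89)]
lid_rack [(array([255.3, 182.4]), 0.86)]
2.7333 [ 0.56474643 -0.2195052   0.23112537] 0.059403991242525586
```

Call:
{"method": "send_rows", "body": {
  "increments": [-0.4,0,0,0,0,0,-0.4,0,0,0,0,0,-0.4,0,0,0,0,0,-0.4,0,0,0,0,0,-0.4,0,0,0,0,0,0,0,0,0,0,0,0,0,0,0,0,0,0,0,0,0,0,0,0,0,0,0,0,0,0,0,0,0,0,0]
}}

```text
time: 3.57
ee_pos: [0.5651, -0.2994, 0.2314]
ee_rot: [-0.0, 0.707, 0.707, 0.0]
force: [0.4, 0.3, 0.2]
width: 0.0597
finger_force: 0.0
```

```bash
python3 look.py w2 lid_wide lid_narrow lid_wide_centre lid_rack; python3 -c "
import cv2,numpy as np
cv2.imwrite('pics/c.png',cv2.resize(np.hstack([cv2.imread('pics/w1.png')[100:],cv2.imread('pics/w2.png')[100:]]),(800,222)))"
```

```text
lid_wide [(array([233.8, 117.6]), 0.76)]
lid_narrow [(array([281. , 119.3]), 0.58)]
lid_wide_centre [(array([231. , 119.1]), 0.73)]
lid_rack [(array([257.2, 116.9]), 0.76)]
3.8167 [ 0.56510383 -0.29971221  0.2314294 ] 0.059815739402719656
```

View pics/c.png

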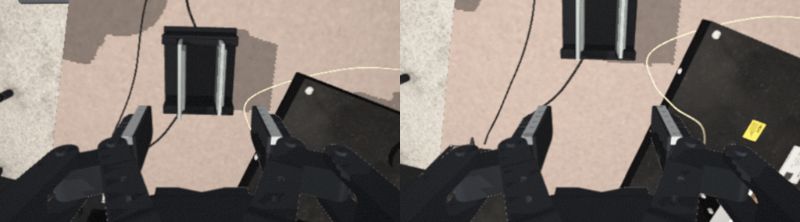

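```bash
python3 - <<'E'
import cv2,numpy as np
a=cv2.imread('pics/w1.png')[130:250,200:320];b=cv2.imread('pics/w2.png')[90:190,200:320]
a=cv2.resize(a,None,fx=3.3,fy=3.3,interpolation=cv2.INTER_CUBIC);b=cv2.resize(b,None,fx=3.3,fy=3.3,interpolation=cv2.INTER_CUBIC)
b=np.vstack([b,np.zeros((a.shape[0]-b.shape[0],b.shape[1],3),np.uint8)])
cv2.imwrite('pics/d.png',np.hstack([a,b]))
E
python3 - <<'E'
from h import *
import pickle
p1,o1=pickle.load(open("w1.pkl","rb"));p2,o2=pickle.load(open("w2.pkl","rb"))
for n in o1: print(n,*[np.round(x,4) for x in tri([ray(p1,o1[n][0]["uv"]),ray(p2,o2[n][0]["uv"])])])
E
```

```text
lid_wide [ 0.5359 -0.2523  0.008 ] [1.5 1.5]
lid_narrow [ 0.5866 -0.2529  0.0241] [2.2 2.2]
lid_wide_centre [ 0.5395 -0.2506  0.0525] [1.6 1.6]
lid_rack [ 0.5622 -0.2526 -0.0055] [1.2 1.2]
```

View pics/d.png

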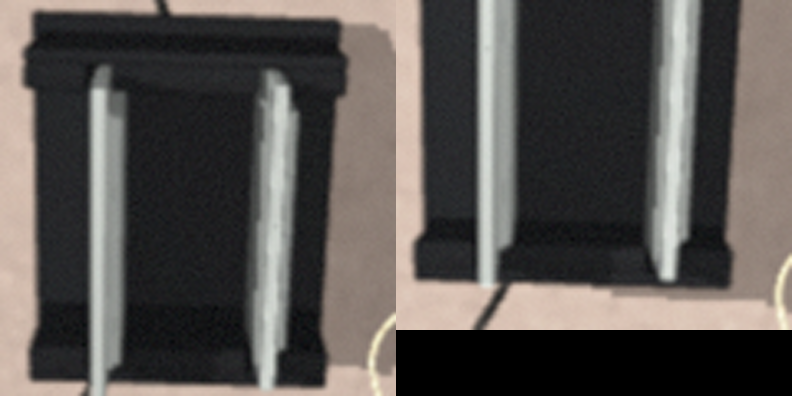

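The picture shows the wide lid's top edge from about (230,153) down past row 250 in w1, with its lower end at (227.6,177) in w2. It runs nearly parallel to world y.

Run:
```python
from h import *
import pickle
p1,_=pickle.load(open("w1.pkl","rb"));p2,_=pickle.load(open("w2.pkl","rb"))
for z in(.073,.087):
  print(z,onz(p1,(230.2,155),z),onz(p1,(229.6,249),z),onz(p2,(227.6,177),z))
# subpixel strip column per row, find lower end rows in both
for t,p,rows in(("w1",p1,range(150,262,6)),("w2",p2,range(84,184,5))):
  g=cv2.imread(f"pics/{t}.png").astype(int).sum(2)
  for r in rows: print(t,r,g[r,222:242]//3)
```

```text
0.073 [ 0.53807989 -0.20401647  0.073     ] [ 0.53497724 -0.30200289  0.073     ] [ 0.53503948 -0.30379264  0.073     ]
0.087 [ 0.53929055 -0.20140171  0.087     ] [ 0.53633241 -0.29482422  0.087     ] [ 0.53638868 -0.30018094  0.087     ]
w1 150 [38 43 37 33 21 17 29 58 87 94 92 70 47 37 36 37 41 36 37 39]
w1 156 [ 36  36  34  29  35  73 125 143 141 131 104  71  44  32  29  27  29  29
  28  24]
w1 162 [ 35  44  39  37  57 118 188 205 203 182 133 101  99  99  96  81  54  33
  24  26]
w1 168 [ 39  34  40  35  57 118 185 205 202 186 156 147 148 149 135  99  58  33
  27  25]
w1 174 [ 39  41  38  38  53 118 186 206 200 182 155 147 148 146 128  94  55  34
  26  29]
w1 180 [ 41  42  37  37  53 117 186 205 200 182 153 145 147 144 125  87  43  28
  33  30]
w1 186 [ 36  36  36  38  57 116 184 203 199 180 153 145 145 143 126  87  48  32
  28  29]
w1 192 [ 39  41  34  37  52 116 183 205 198 177 151 146 148 145 128  86  47  25
  30  32]
w1 198 [ 40  42  41  34  55 115 183 200 198 175 150 146 147 147 127  87  50  28
  26  26]
w1 204 [ 36  40  35  36  54 114 180 202 196 167 143 143 149 146 119  76
[... 1924 characters left out ...]
 155 199 209 199 167 145 149 152 149 134 108  67  33  31  33
  28  25]
w2 149 [ 42  42  80 156 199 210 201 163 144 147 147 148 135 108  70  37  28  32
  33  34]
w2 154 [ 43  41  80 153 200 212 201 165 143 149 154 151 133 104  65  35  32  26
  34  36]
w2 159 [ 22  25  74 149 198 208 201 163 143 149 155 150 131  85  42  22  25  20
  22  24]
w2 164 [ 39  31  72 151 198 209 199 160 139 140 126 102  71  44  25  28  31  21
  23  26]
w2 169 [ 40  30  69 150 197 209 198 159 113  65  38  28  31  31  28  27  32  29
  25  30]
w2 174 [ 52  44  81 150 196 208 200 153  94  54  43  41  40  41  40  37  40  38
  39  40]
w2 179 [197 195 195 192 194 196 180 123  62  44  85 157 193 199 199 200 199 199
 200 200]
```

Wide lid: top edge height checks at 87 mm, centre (0.538, -0.251), yaw -1.7°. Going in to grasp it.

Call:
{"method": "send_rows", "body": {
  "increments": [0.245,-0.135,0.25,0,0,0.28,0.245,-0.135,0.25,0,0,0,0.245,-0.135,0.25,0,0,0,0.245,-0.135,0.25,0,0,0,0.245,-0.135,0.25,0,0,0,0,0,0.25,0,0,0,0,0,0.25,0,0,0,0,0,0.25,0,0,0,0,0,0.25,0,0,0,0,0,0.25,0,0,0],
  "fingers": 0.55
}}

```text
time: 4.65
ee_pos: [0.5394, -0.2509, 0.1302]
ee_rot: [0.0, 0.718, 0.697, -0.0]
force: [-0.4, 0.2, 0.2]
width: 0.0384
finger_force: 0.0
```

Call:
{"method": "send_rows", "body": {
  "increments": [0,0,0.25,0,0,0,0,0,0.25,0,0,0,0,0,0.25,0,0,0,0,0,0.25,0,0,0,0,0,0.25,0,0,0,0,0,0.25,0,0,0,0,0,0.2,0,0,0,0,0,0.1,0,0,0,0,0,0,0,0,0,0,0,0,0,0,0]
}}

```text
time: 5.48
ee_pos: [0.5392, -0.2504, 0.0593]
ee_rot: [-0.0, 0.717, 0.697, 0.0]
force: [-0.5, 0.1, 0.2]
width: 0.0385
finger_force: 0.0
```

Call:
{"method": "send_rows", "body": {
  "increments": [0,0,0,0,0,0,0,0,0,0,0,0,0,0,0,0,0,0,0,0,0,0,0,0,0,0,0,0,0,0,0,0,0,0,0,0,0,0,0,0,0,0,0,0,0,0,0,0,0,0,0,0,0,0,0,0,0,0,0,0],
  "fingers": 1,
  "grip_force": 40
}}

```text
time: 6.32
ee_pos: [0.539, -0.2506, 0.06]
ee_rot: [0.0, 0.717, 0.697, -0.0]
force: [-2.7, 0.4, 5.4]
width: 0.0068
finger_force: 40.5
```

Call:
{"method": "send_rows", "body": {
  "increments": [0,0,-0.2,0,0,0,0,0,-0.25,0,0,0,0,0,-0.25,0,0,0,0,0,-0.3,0,0,0,0,0,-0.3,0,0,0,0,0,-0.3,0,0,0,0,0,-0.4,0,0,0,0,0,-0.5,0,0,0,0,0,-0.5,0,0,0,0,0,-0.5,0,0,0]
}}

```text
time: 7.15
ee_pos: [0.5393, -0.2504, 0.2015]
ee_rot: [0.001, 0.717, 0.697, 0.0]
force: [0.8, -0.1, -1.1]
width: 0.0071
finger_force: 40.4
```

Run:
```python
from h import *
import pickle
s=sense(); print(s["joint_pos"],s["width"],s["finger_force"])
for c in("scene","side"):
    p=camera_params(c); im=read_camera(c); cv2.imwrite(f"pics/{c}1.png",im)
    for n,z in(("work_mat",.002),("housing_wide",.032),("housing_narrow",.032)):
        r=silhouettes(c,n)
        if not r: print(n,"none"); continue
        m=r[0]["pixels"].astype(np.uint8)
        cs,_=cv2.findContours(m,cv2.RETR_EXTERNAL,cv2.CHAIN_APPROX_NONE); k=max(cs,key=cv2.contourArea)
        q=cv2.approxPolyDP(cv2.convexHull(k),3,True)[:,0]
        print(c,n,round(r[0]["p"],2),m.sum()); print(np.c_[q,np.array([onz(p,u,z)[:2] for u in q]).round(3)])
    for n in("housing_wide_rim","housing_narrow_rim","circuit_board","lid_wide"):
        r=place_of(c,n); print(n,[(np.round(x["uv"],1),round(x["p"],2),onz(p,x["uv"],.032).round(3)) for x in r[:2]])
im=np.hstack([cv2.imread("pics/scene1.png"),cv2.imread("pics/side1.png")]);cv2.imwrite("pics/e.png",cv2.resize(im,(800,300),interpolation=cv2.INTER_AREA))
```

```text
[-5.57616097e-01  4.38920794e-01 -1.29196301e-02  1.11780206e+00
  8.91464542e-05  1.04243435e+00] 0.007099177970006212 40.428264141082764
scene work_mat 0.82 2820
[[2.45e+02 2.06e+02 4.54e-01 1.42e-01]
 [2.78e+02 2.41e+02 2.93e-01 1.95e-01]
 [2.05e+02 2.83e+02 3.61e-01 4.29e-01]
 [1.72e+02 2.42e+02 5.28e-01 3.83e-01]]
scene housing_wide 0.7 728
[[227.    239.      0.395   0.298]
 [239.    251.      0.342   0.31 ]
 [240.    259.      0.323   0.33 ]
 [211.    275.      0.349   0.416]
 [199.    254.      0.42    0.384]]
scene housing_narrow 0.71 647
[[207.    221.      0.484   0.281]
 [215.    231.      0.44    0.296]
 [214.    237.      0.428   0.315]
 [188.    251.      0.45    0.395]
 [179.    234.      0.513   0.367]]
housing_wide_rim [(array([222.7, 257.9]), 0.92, array([0.361, 0.355, 0.032])), (array([161.3, 277.3]), 0.66, array([0.445, 0.499, 0.032]))]
housing_narrow_rim []
circuit_board [(array([214. , 258.3]), 0.51, array([0.379, 0.371, 0.032]))]
lid_wide [(array([296.4,  98.2]), 0.52, array([ 0.653, -0.445,  0.032]))]
side work_mat 0.75 1235
[[2.55e+02 1.91e+02 4.66e-01 1.59e
[... 172 characters left out ...]
ng_wide 0.66 269
[[217.    158.      0.422   0.382]
 [221.    175.      0.384   0.273]
 [205.    178.      0.323   0.287]
 [201.    159.      0.363   0.408]]
side housing_narrow 0.59 269
[[238.    154.      0.509   0.366]
 [244.    170.      0.475   0.258]
 [232.    173.      0.426   0.264]
 [227.    156.      0.463   0.375]]
housing_wide_rim [(array([210.2, 161.4]), 0.7, array([0.387, 0.374, 0.032]))]
housing_narrow_rim [(array([354.5, 212.8]), 0.58, array([ 0.679, -0.139,  0.032])), (array([239.2, 159.5]), 0.54, array([0.494, 0.329, 0.032]))]
circuit_board [(array([213.2, 170.2]), 0.58, array([0.372, 0.316, 0.032]))]
lid_wide [(array([353.3, 222.5]), 0.59, array([ 0.642, -0.171,  0.032]))]
```

View pics/e.png

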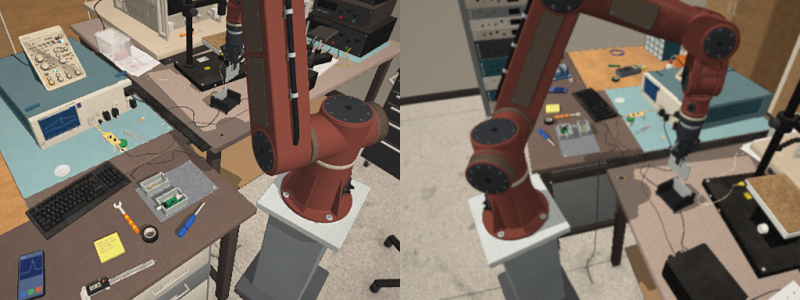

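The lid is drawn and the narrow one is still in the rack. The mat measures about (0.411, 0.289), yaw -15.6°, with its -y half empty. Now I'll carry the lid over and turn and tilt it for laying.

Call:
{"method": "send_rows", "body": {
  "increments": [0.4,-0.12,-0.05,0,0,0,0.62,-0.19,-0.05,0,0,0,0.65,-0.2,-0.05,0,0,0,0.65,-0.2,-0.05,0,0,0,0.65,-0.2,-0.05,0,0,0,0.65,-0.2,-0.05,0,0,0,0.65,-0.2,-0.05,0,0,0,0.65,-0.2,-0.05,0,0,0,0.65,-0.2,-0.05,0,0,0,0.65,-0.2,-0.05,0,0,0]
}}

```text
time: 8.78
ee_pos: [0.4697, 0.0017, 0.2196]
ee_rot: [0.0, 0.717, 0.697, 0.0]
force: [0.8, 0.2, -1.5]
width: 0.0071
finger_force: 40.4
```

Call:
{"method": "send_rows", "body": {
  "increments": [0.65,-0.2,0,0,0,0,0.65,-0.2,0,0,0,0,0.65,-0.2,0,0,0,0,0.65,-0.2,0,0,0,0,0.65,-0.2,0,0,0,0,0.65,-0.2,0,0,0,0,0.65,-0.2,0,0,0,0,0.65,-0.2,0,0,0,0,0.6,-0.2,0,0,0,0,0.4,-0.1,0,0,0,0]
}}

```text
time: 9.62
ee_pos: [0.4005, 0.2526, 0.2195]
ee_rot: [-0.0, 0.717, 0.697, 0.0]
force: [0.4, -0.9, -0.7]
width: 0.0071
finger_force: 40.4
```

Call:
{"method": "send_rows", "body": {
  "increments": [0,0,0,0,0,-1,0,0,0,0,0,-1,0,0,0,0,0,-1,0,0,0,0,0,-1,0,0,0,0,0,-1,0,0,0,0,0,-1,0,0,0,0,0,-1,0,0,0,0,0,-1,0,0,0,0,0,-1,0,0,0,0,0,-1]
}}

```text
time: 10.45
ee_pos: [0.4014, 0.2507, 0.2194]
ee_rot: [0.0, 0.27, 0.963, 0.0]
force: [-0.2, 0.5, -0.6]
width: 0.0072
finger_force: 40.4
```

Call:
{"method": "send_rows", "body": {
  "increments": [0,0,0,0,0,-0.9,0,0,0,0,0,-0.9,0,0,0,0,0,-0.88,0,0,0,0,0,0,0,0,0,1,0,0,0,0,0,1,0,0,0,0,0,1,0,0,0,0,0,1,0,0,0,0,0,0,0,0,0,0,0,0,0,0]
}}

```text
time: 11.28
ee_pos: [0.4012, 0.2516, 0.2176]
ee_rot: [-0.029, 0.133, 0.969, -0.206]
force: [-0.2, -0.0, -1.3]
width: 0.0068
finger_force: 40.5
```

```bash
cat > st.py <<'E'
from h import *
s=sense(); T=rot(s["ee_rot"]).as_matrix()
print(s["time"],s["joint_pos"].round(2),s["ee_pos"].round(4),s["width"]); print(T.T.round(3))
E
python3 st.py
```

```text
11.2833 [ 0.59  0.49  0.02  1.43 -0.27  0.9 ] [0.4012 0.2516 0.2176] 0.006753283039470091
[[-0.963  0.269  0.001]
 [ 0.245  0.88  -0.407]
 [-0.111 -0.392 -0.913]]
```

Call:
{"method": "send_rows", "body": {
  "increments": [0,0,0,1,0,0,0,0,0,1,0,0,0,0,0,1,0,0,0,0,0,1,0,0,0,0.3,0.4,0,0,0,0,0.35,0.55,0,0,0,0,0.4,0.65,0,0,0,0,0.4,0.65,0,0,0,0,0.3,0.5,0,0,0,0,0.17,0.26,0,0,0]
}}

```text
time: 12.12
ee_pos: [0.3904, 0.2125, 0.0805]
ee_rot: [-0.056, 0.126, 0.905, -0.402]
force: [0.2, 0.2, -0.7]
width: 0.0071
finger_force: 40.5
```

```bash
python3 st.py
python3 - <<'E'
from h import *
for c,w in(("scene",(170,180)),("side",(190,120)),("wrist",None)):
    im=read_camera(c); cv2.imwrite(f"pics/{c}2.png",im)
s=cv2.imread("pics/scene2.png")[185:285,160:290];d=cv2.imread("pics/side2.png")[120:220,170:300];w=cv2.imread("pics/wrist2.png")
r=lambda i,k:cv2.resize(i,k,interpolation=cv2.INTER_CUBIC)
cv2.imwrite("pics/f.png",np.vstack([np.hstack([r(s,(400,300)),r(d,(400,300))]),np.hstack([r(w,(400,300)),np.zeros((300,400,3),np.uint8)])]))
E
```

```text
12.1167 [ 0.66  0.89  0.1   1.51 -0.46  1.11] [0.3904 0.2125 0.0805] 0.007055549924759613
[[-0.962  0.272 -0.   ]
 [ 0.183  0.645 -0.742]
 [-0.202 -0.714 -0.671]]
```

View pics/f.png

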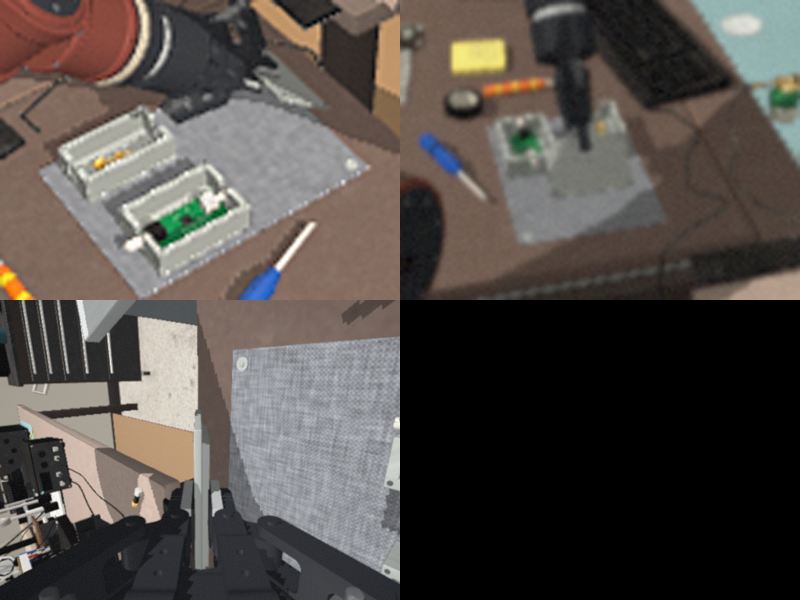

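The lid is tilted with its step side down, over the mat's empty half, and clear of the housings. Lowering it.

Call:
{"method": "send_rows", "body": {
  "increments": [0,0.13,0.117,0,0,0,0,0.13,0.117,0,0,0,0,0.13,0.117,0,0,0,0,0.13,0.117,0,0,0,0,0.13,0.117,0,0,0,0,0.13,0.117,0,0,0,0,0.05,0.045,0,0,0,0,0.04,0.035,0,0,0,0,0.03,0.027,0,0,0,0,0,0,0,0,0]
}}

```text
time: 13.1
ee_pos: [0.3911, 0.214, 0.0331]
ee_rot: [-0.055, 0.124, 0.905, -0.403]
force: [-0.1, 0.6, -1.1]
width: 0.0069
finger_force: 40.5
```

Call:
{"method": "send_rows", "body": {
  "increments": [0,0.018,0.017,0,0,0,0,0.018,0.017,0,0,0,0,0.018,0.017,0,0,0,0,0,0,0,0,0,0,0,0,0,0,0,0,0,0,0,0,0,0,0,0,0,0,0,0,0,0,0,0,0,0,0,0,0,0,0,0,0,0,0,0,0]
}}

```text
time: 13.93
ee_pos: [0.3911, 0.214, 0.0303]
ee_rot: [-0.055, 0.124, 0.905, -0.403]
force: [-0.4, -0.2, -1.1]
width: 0.0068
finger_force: 40.5
```

Call:
{"method": "send_rows", "body": {
  "increments": [0,0,0,0,0,0,0,0,0,0,0,0,0,0,0,0,0,0,0,0,0,0,0,0,0,0,0,0,0,0,0,0,-0.5,0,0,0,0,0,-0.9,0,0,0,0,0,-0.9,0,0,0,0,0,-0.9,0,0,0,0,0,-0.5,0,0,0],
  "fingers": 0.75
}}

```text
time: 14.77
ee_pos: [0.4212, 0.3221, 0.1319]
ee_rot: [-0.054, 0.124, 0.906, -0.402]
force: [0.3, -0.1, 0.0]
width: 0.0213
finger_force: 0.0
```

```bash
python3 st.py
python3 - <<'E'
from h import *
im=read_camera("wrist"); cv2.imwrite("pics/wrist3.png",im)
p=camera_params("wrist")
for n in("lid_wide","lid_wide_centre","housing_wide_rim"):
    r=place_of("wrist",n); print(n,[(np.round(x["uv"],1),round(x["p"],2),onz(p,x["uv"],.006).round(3)) for x in r[:2]])
E
```

```text
14.7667 [ 0.75  1.05  0.59  1.87 -0.4   1.18] [0.4212 0.3221 0.1319] 0.021302962408168258
[[-0.963  0.268 -0.002]
 [ 0.181  0.646 -0.741]
 [-0.198 -0.715 -0.671]]
lid_wide [(array([253.9, 163. ]), 0.86, array([0.381, 0.184, 0.006]))]
lid_wide_centre [(array([280.9, 171.6]), 0.68, array([0.394, 0.222, 0.006])), (array([141.2, 265.3]), 0.64, array([ 0.551, -0.237,  0.006]))]
housing_wide_rim [(array([281.7, 170.5]), 0.65, array([0.393, 0.223, 0.006]))]
```

View pics/wrist3.png

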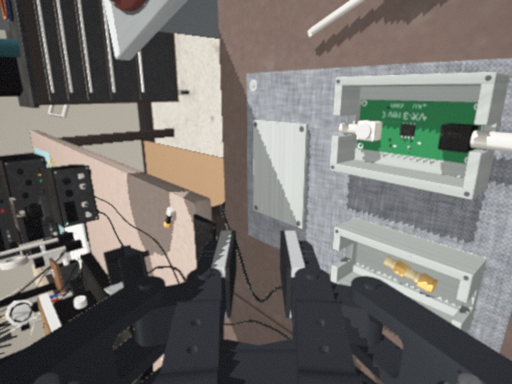

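The lid lies flat with its plain face up at about pixels (280,172), on the mat's empty half. The board is in the upper (wide) housing and the adapter in the lower one. Straightening the tool for a look from above.

Call:
{"method": "send_rows", "body": {
  "increments": [0,0,0,-1,0,0,0,0,0,-1,0,0,0,0,0,-1,0,0,0,0,0,-1,0,0,0,0,0,-1,0,0,0,0,0,-1,0,0,0,0,0,-1,0,0,0,0,0,-1,0,0,0,-0.4,-0.8,0,0,0,0,-0.5,-0.8,0,0,0],
  "fingers": 0
}}

```text
time: 15.8
ee_pos: [0.4074, 0.2819, 0.1912]
ee_rot: [-0.002, 0.136, 0.991, -0.001]
force: [1.0, 1.3, 1.7]
width: 0.0852
finger_force: 0.0
```

Call:
{"method": "send_rows", "body": {
  "increments": [-0.1,-0.3,-0.6,0,0,0,-0.1,-0.1,-0.5,0,0,0,-0.1,0,-0.2,0,0,0,0,0,0,0,0,0,0,0,0,0,0,0,0,0,0,0,0,0,0,0,0,0,0,0,0,0,0,0,0,0,0,0,0,0,0,0,0,0,0,0,0,0]
}}

```text
time: 16.63
ee_pos: [0.418, 0.2667, 0.2448]
ee_rot: [-0.0, 0.136, 0.991, -0.0]
force: [-0.4, -0.2, 0.2]
width: 0.0852
finger_force: 0.0
```

```bash
python3 st.py; python3 look.py w4 lid_wide_centre housing_wide_rim housing_narrow_rim circuit_board work_mat
```

```text
16.6333 [ 0.42  0.23 -0.2   1.14 -0.    0.69] [0.418  0.2667 0.2448] 0.08524417613642483
[[-0.963  0.269  0.001]
 [ 0.269  0.963 -0.001]
 [-0.001 -0.    -1.   ]]
lid_wide_centre [(array([212.8, 144.6]), 0.88)]
housing_wide_rim []
housing_narrow_rim [(array([326.2, 193. ]), 0.63)]
circuit_board [(array([322.7, 105.2]), 0.85)]
work_mat [(array([272.2, 142.7]), 0.63)]
16.9333 [0.41832804 0.2666072  0.24534514] 0.08544470009200911
```

View pics/w4.png

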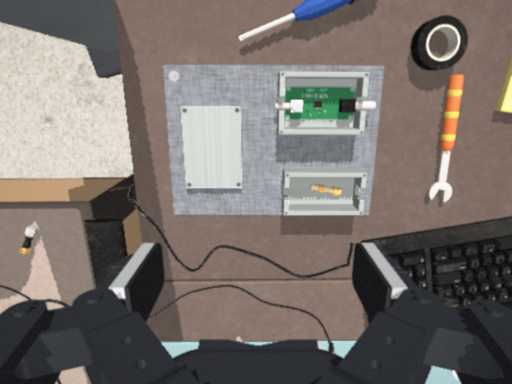

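View from above: lid corners at about (181,107), (242,105), (243,189), (186,189), and the wide housing's rim spans (279,72) to (368,135). I'll take a second view shifted along the mat to measure heights.

Call:
{"method": "send_rows", "body": {
  "increments": [-0.4,0.3,0,0,0,0,-0.4,0.3,0,0,0,0,-0.4,0.3,0,0,0,0,-0.4,0.3,0,0,0,0,0,0,0,0,0,0,0,0,0,0,0,0,0,0,0,0,0,0,0,0,0,0,0,0,0,0,0,0,0,0,0,0,0,0,0,0]
}}

```text
time: 17.77
ee_pos: [0.4924, 0.2955, 0.2456]
ee_rot: [0.0, 0.136, 0.991, 0.0]
force: [-0.3, -0.3, -0.7]
width: 0.0853
finger_force: 0.0
```

```bash
cat > fit.py <<'E'
from h import *
import pickle
from scipy.optimize import least_squares
def corners(tag,roi,thr):
    # outer quad of brightest blob in roi, subpixel lines by fitting contour sides
    im=cv2.imread(f"pics/{tag}.png"); g=cv2.GaussianBlur(cv2.cvtColor(im,cv2.COLOR_BGR2GRAY),(3,3),0)
    x0,y0,x1,y1=roi; m=np.zeros_like(g); m[y0:y1,x0:x1]=(g[y0:y1,x0:x1]>thr)*255
    m=cv2.morphologyEx(m,cv2.MORPH_OPEN,np.ones((3,3)))
    cs,_=cv2.findContours(m,cv2.RETR_EXTERNAL,cv2.CHAIN_APPROX_NONE); k=max(cs,key=cv2.contourArea)
    q=cv2.boxPoints(cv2.minAreaRect(k)); return q,k[:,0]
E
python3 - <<'E'
from fit import *
import look
p,im,_=look.look("w5",["lid_wide_centre","circuit_board"])
for t in("w4","w5"):
    pp=pickle.load(open(t+".pkl","rb"))[0]
    im=cv2.imread(f"pics/{t}.png")
    c=np.array([[.394,.222,.010],[.377,.351,.032]]); uv=proj(pp,c); print(t,uv.round(0))
    g=cv2.cvtColor(im,cv2.COLOR_BGR2GRAY)
    u=uv.round().astype(int)
    print(g[u[0,1],u[0,0]-50:u[0,0]+50:2]); print(g[u[1,1]-50:u[1,1]+50:2,u[1,0]])
s=[cv2.imread("pics/w4.png")[55:225,150:390],cv2.imread("pics/w5.png")[:260]]
cv2.imwrite("pics/g.png",np.vstack([cv2.resize(s[0],(480,340),interpolation=cv2.INTER_CUBIC),cv2.resize(s[1],(480,244))]))
E
```

```text
lid_wide_centre [(array([169.1,  91.3]), 0.82), (array([407.8,  85.5]), 0.64)]
circuit_board [(array([281.2,  45.3]), 0.92)]
w4 [[215. 148.]
 [323. 104.]]
[121 116 146 164 159 163 167 171 172 208 220 220 220 218 218 221 220 222
 221 218 215 223 220 220 223 216 219 216 217 222 221 222 219 219 220 219
 218 217 166 163 173 164 165 167 165 157 166 164 158 157]
[121 117 119 117 122 131 168 168 163 209 211 176 128 153 152 152 135 100
 123  96 104 118 105  77  93 118 120 120 132 126 119 118 131 192 205 218
 208 175 212 210 161 121 123 118 117 118 123 121 118 114]
w5 [[171.  92.]
 [279.  40.]]
[128 135 164 164 160 170 179 177 187 228 229 227 228 225 227 228 230 229
 228 225 227 232 229 230 230 226 228 226 229 231 232 233 230 229 229 230
 228 227 226 160 182 185 175 179 180 180 172 184 171 168]
[]
```

View pics/g.png

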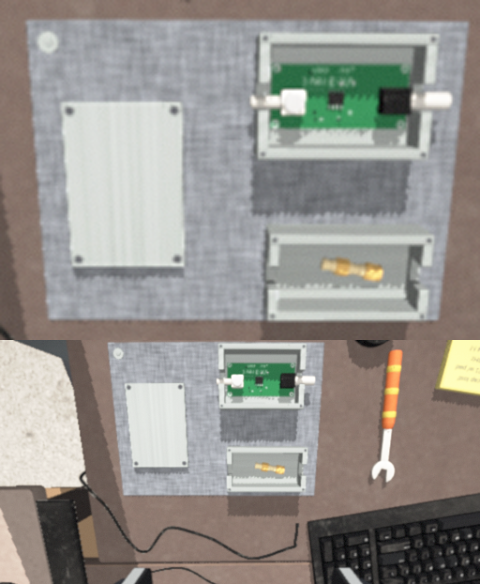

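```bash
cat > fit2.py <<'E'
from fit import *
def fit(views,L,W,x0):  # L along u, W along v ; x=[cx,cy,z,yaw]
    def res(x):
        r=[]
        for p,k in views:
            o,vs=p["xyz"],None
            P=np.array([onz(p,u,x[2])[:2] for u in k])-x[:2]
            c,s=np.cos(x[3]),np.sin(x[3]); a=np.abs(P@[c,s])-L/2; b=np.abs(P@[-s,c])-W/2
            d=np.where((a>0)&(b>0),np.hypot(a,b),np.maximum(a,b)); r.append(d)
        return np.concatenate(r)
    s=least_squares(res,x0,loss="soft_l1",f_scale=.0007,x_scale=[.01,.01,.01,.1]); return s.x,np.median(np.abs(res(s.x)))
P={t:pickle.load(open(t+".pkl","rb"))[0] for t in("w4","w5")}
def contour(t,ctr,half,thr):
    u,v=proj(P[t],np.array(ctr)); roi=[int(max(0,u-half[0])),int(max(0,v-half[1])),int(u+half[0]),int(v+half[1])]
    q,k=corners(t,roi,thr); print(t,"box",np.ptp(k,0),len(k)); return k
if __name__=="__main__":
    th=np.radians(-15.6)
    for name,c,half,L,W,z in(("lid",[.394,.222,.010],(40,50),.097,.069,.010),("housing",[.377,.351,.032],(53,40),.066,.094,.032)):
        ks={t:contour(t,c,half,195 if t=="w4" else 203) for t in P}
        if name=="housing": # keep upper left of clipped
            ks={t:k for t,k in ks.items() if proj(P[t],np.array(c))[1]-33>3}
        vs=[(P[t],k) for t,k in ks.items()]
        for t,k in ks.items(): 
            x0=[c[0],c[1],z,th]
            print(name,t,fit([(P[t],k)],L,W,x0)[0].round(4))
        x,e=fit(vs,L,W,[c[0],c[1],z,th]); print(name,"joint",x[:3].round(4),np.degrees(x[3]).round(2),e.round(5))
E
python3 fit2.py
```

```text
w4 box [60 81] 269
w5 box [65 88] 287
lid w4 [ 0.3932  0.2165  0.0011 -0.2712]
lid w5 [ 3.915e-01  2.155e-01 -3.000e-04 -2.683e-01]
lid joint [0.3923 0.2166 0.003 ] -15.52 0.00052
w4 box [84 22] 243
w5 box [93 34] 347
housing w4 [ 0.375   0.3553  0.0123 -0.2914]
housing w5 [ 0.3705  0.3567  0.0056 -0.2938]
housing joint [0.3736 0.3552 0.0152] -16.48 0.00245
```

Call:
{"method": "send_rows", "body": {
  "increments": [0.6,0.2,0,0,0,0,0.8,0.2,0,0,0,0,0.75,0.18,0,0,0,0,0.4,0,0,0,0,0,0,0,0,0,0,-1,0,0,0,0,0,-1,0,0,0,0,0,-1,0,0,0,0,0,-1,0,0,0,0,0,-1,0,0,0,0,0,-1]
}}

```text
time: 18.75
ee_pos: [0.401, 0.3452, 0.2455]
ee_rot: [0.0, -0.18, 0.984, -0.0]
force: [0.4, 1.2, -0.1]
width: 0.0854
finger_force: 0.0
```

Call:
{"method": "send_rows", "body": {
  "increments": [0,0,0,0,0,-1,0,0,0,0,0,-1,0,0,0,0,0,-1,0,0,0,0,0,-1,0,0,0,0,0,-1,0,0,0,0,0,-1,0,0,0,0,0,-1,0,0,0,0,0,-1,0,0,0,0,0,-1,0,0,0,0,0,0]
}}

```text
time: 19.58
ee_pos: [0.401, 0.3452, 0.2454]
ee_rot: [0.0, -0.606, 0.795, -0.0]
force: [-0.9, -0.6, -0.8]
width: 0.0855
finger_force: 0.0
```

```bash
python3 st.py; python3 look.py w6 lid_wide_centre housing_wide_rim circuit_board
python3 - <<'E'
from h import *
import pickle
for t in("w4","w5","w6"):
    p,o=pickle.load(open(t+".pkl","rb"))
    # rectify: orthographic crops at z=.010 and z=.032, 0.25mm/px, mat aligned
    c=np.array([.384,.287]);th=np.radians(-15.6)
    im=cv2.imread(f"pics/{t}.png")
    for z in(.010,.032):
        ii,jj=np.meshgrid(np.arange(320)-160,np.arange(520)-260); a=ii*.0005;b=-jj*.0005
        X=np.stack([c[0]+a*np.cos(th)-b*np.sin(th),c[1]+a*np.sin(th)+b*np.cos(th),np.full(a.shape,z)],-1)
        uv=proj(p,X.reshape(-1,3)).reshape(520,320,2).astype(np.float32)
        cv2.imwrite(f"pics/r_{t}_{int(z*1e3)}.png",cv2.remap(im,uv[...,0],uv[...,1],cv2.INTER_CUBIC))
cv2.imwrite("pics/r.png",np.hstack([cv2.imread(f"pics/r_w{i}_32.png")[:,60:260] for i in(4,6)]+[cv2.imread(f"pics/r_w{i}_10.png")[:,60:260] for i in(4,6)]))
E
```

```text
19.5833 [ 0.57  0.29 -0.12  1.16 -0.   -0.73] [0.401  0.3452 0.2454] 0.08546806453054083
[[-0.264 -0.964 -0.   ]
 [-0.964  0.264 -0.   ]
 [ 0.    -0.    -1.   ]]
lid_wide_centre [(array([234.7,  42.1]), 0.94), (array([192.9, 165.2]), 0.4)]
housing_wide_rim []
circuit_board [(array([276.7, 161.6]), 0.82)]
19.7833 [0.40089083 0.34528928 0.2453671 ] 0.08515175570691293
```

View pics/r.png

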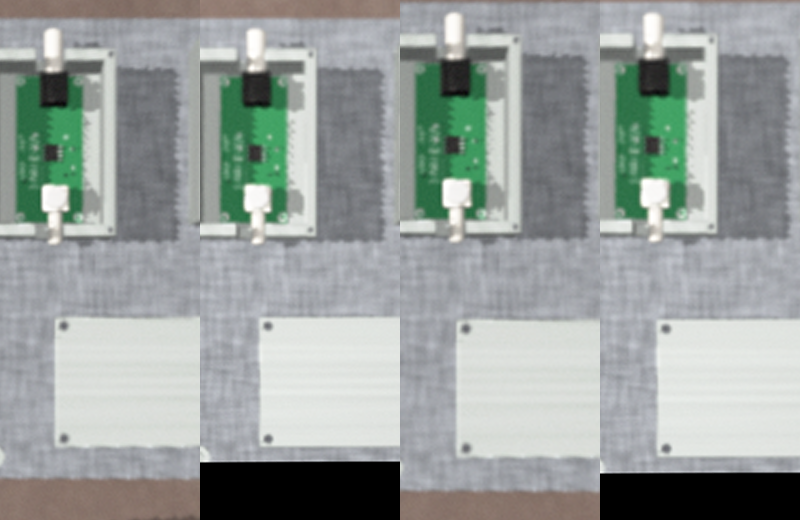

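The rectified views at both yaws show the lid and the rim edges clearly. I'll measure the edges to sub-pixel level.

```bash
cat > edge.py <<'E'
import cv2,numpy as np
def edge(g,axis,lo,hi,b0,b1,sgn):
    # axis 0: horizontal edge (search rows lo..hi, avg cols b0..b1); sgn=+1 dark->bright
    pr=(g[lo:hi,b0:b1].mean(1) if axis==0 else g[b0:b1,lo:hi].mean(0))
    d=sgn*np.gradient(cv2.GaussianBlur(pr.reshape(-1,1),(1,5),1).ravel()); k=int(np.argmax(d)); w=np.clip(d[max(0,k-4):k+5],0,None)
    return lo+(w*np.arange(max(0,k-4),max(0,k-4)+len(w))).sum()/w.sum(), d[k]
X=lambda c:(c-160)*.5
Y=lambda r:-(r-260)*.5
if __name__=="__main__":
    for t in("w4","w5","w6"):
        g=cv2.cvtColor(cv2.imread(f"pics/r_{t}_10.png"),cv2.COLOR_BGR2GRAY).astype(float)
        q=lambda f,*a:(round(float(f(edge(g,*a)[0])),2),round(edge(g,*a)[1],1))
        print(t,"LID left",q(X,1,100,130,330,380,1),q(X,1,100,130,390,440,1),"right",q(X,1,295,320,330,380,-1),q(X,1,295,320,390,440,-1))
        print("   top",q(Y,0,305,335,125,190,1),q(Y,0,305,335,230,295,1),"bot",q(Y,0,440,470,125,190,-1),q(Y,0,440,470,230,295,-1))
        g=cv2.cvtColor(cv2.imread(f"pics/r_{t}_32.png"),cv2.COLOR_BGR2GRAY).astype(float)
        print(t,"HOU left",q(X,1,25,60,60,130,1),q(X,1,25,60,150,225,1),"right",q(X,1,165,190,60,130,-1),q(X,1,165,190,150,225,-1))
        print("   top",q(Y,0,35,65,55,80,1),q(Y,0,35,65,135,165,1),"bot",q(Y,0,225,250,55,80,-1),q(Y,0,225,250,135,165,-1))
E
python3 edge.py
```

```text
w4 LID left (-22.26, np.float64(13.4)) (-22.17, np.float64(12.4)) right (75.49, np.float64(21.0)) (75.4, np.float64(21.2))
   top (-29.71, np.float64(13.2)) (-29.51, np.float64(10.2)) bot (-98.44, np.float64(12.1)) (-98.3, np.float64(11.9))
w4 HOU left (-57.52, np.float64(15.6)) (-57.67, np.float64(12.4)) right (7.52, np.float64(15.7)) (7.46, np.float64(18.1))
   top (105.67, np.float64(10.0)) (105.8, np.float64(18.6)) bot (12.75, np.float64(26.1)) (12.53, np.float64(26.6))
w5 LID left (-21.52, np.float64(15.9)) (-21.64, np.float64(11.6)) right (75.44, np.float64(21.4)) (75.3, np.float64(22.2))
   top (-29.72, np.float64(15.5)) (-29.82, np.float64(13.4)) bot (-98.38, np.float64(12.5)) (-98.23, np.float64(12.0))
w5 HOU left (-60.35, np.float64(39.5)) (-60.36, np.float64(41.5)) right (7.7, np.float64(22.2)) (7.71, np.float64(23.2))
   top (106.18, np.float64(11.3)) (106.14, np.float64(22.3)) bot (12.87, np.float64(13.1)) (12.81, np.float64(15.9))
w6 LID left (-22.12, np.float64(12.0)) (-21.58, np.float64(11.4)) right (75.19, np.float64(20.2)) (75.25, np.float64(21.8))
   top (-29.69, np.float64(14.6)) (-29.5, np.float64(12.9)) bot (-98.09, np.float64(15.9)) (-97.97, np.float64(14.7))
w6 HOU left (-57.87, np.float64(9.7)) (-58.12, np.float64(11.3)) right (7.84, np.float64(21.0)) (7.77, np.float64(21.9))
   top (106.12, np.float64(11.5)) (105.77, np.float64(16.4)) bot (12.73, np.float64(24.7)) (12.46, np.float64(23.1))
```

Sizes check: lid 97.3 x 68.6 mm, rim 65.6 x 93.2 mm, and the views agree within 0.4 mm. The lid is at (0.3925, 0.2183), yaw -15.5°. The housing is at (0.3758, 0.3509), yaw -15.9°. Now to pick the lid up across its width.

Call:
{"method": "send_rows", "body": {
  "increments": [0.78,-0.159,0,0,0,0,0.78,-0.159,0,0,0,0,0.78,-0.159,0,0,0,0,0.78,-0.159,0,0,0,0,0,0,0.3,0,0,1,0,0,0.3,0,0,1,0,0,0.3,0,0,1,0,0,0.3,0,0,1,0,0,0.3,0,0,1,0,0,0.3,0,0,1],
  "fingers": 0.1
}}

```text
time: 20.62
ee_pos: [0.3919, 0.2183, 0.1729]
ee_rot: [0.0, -0.325, 0.946, -0.0]
force: [-0.4, -0.1, 0.2]
width: 0.077
finger_force: 0.0
```

Call:
{"method": "send_rows", "body": {
  "increments": [0,0,0.3,0,0,1,0,0,0.3,0,0,1,0,0,0.3,0,0,1,0,0,0.3,0,0,1,0,0,0.3,0,0,1,0,0,0.3,0,0,1,0,0,0.3,0,0,1,0,0,0.3,0,0,1,0,0,0.2,0,0,1,0,0,0,0,0,0]
}}

```text
time: 21.45
ee_pos: [0.3908, 0.2179, 0.0681]
ee_rot: [-0.001, 0.139, 0.99, -0.001]
force: [-0.1, -0.7, 0.6]
width: 0.0766
finger_force: 0.0
```

```bash
python3 st.py
```

```text
21.45 [ 0.35  0.32 -0.6   0.65 -0.    0.62] [0.3908 0.2179 0.0681] 0.07660792172479186
[[-0.961  0.275  0.002]
 [ 0.275  0.961 -0.001]
 [-0.002 -0.001 -1.   ]]
```

Call:
{"method": "send_rows", "body": {
  "increments": [-0.038,0.02,0.1,0,0,-0.08,0,0,0.2,0,0,0,0,0,0.2,0,0,0,0,0,0.2,0,0,0,0,0,0.2,0,0,0,0,0,0.2,0,0,0,0,0,0.2,0,0,0,0,0,0.15,0,0,0,0,0,0,0,0,0,0,0,0,0,0,0]
}}

```text
time: 22.28
ee_pos: [0.3931, 0.2186, 0.011]
ee_rot: [-0.0, 0.132, 0.991, -0.0]
force: [0.1, -0.2, -0.9]
width: 0.0771
finger_force: 0.0
```

Call:
{"method": "send_rows", "body": {
  "increments": [0,0,0.03,0,0,0,0,0,0.03,0,0,0,0,0,0.03,0,0,0,0,0,0.03,0,0,0,0,0,0.03,0,0,0,0,0,0.03,0,0,0,0,0,0,0,0,0,0,0,0,0,0,0,0,0,0,0,0,0,0,0,0,0,0,0]
}}

```text
time: 23.12
ee_pos: [0.3935, 0.2187, 0.0042]
ee_rot: [0.0, 0.132, 0.991, 0.0]
force: [-0.2, 0.2, 0.1]
width: 0.0769
finger_force: 0.0
```

Call:
{"method": "send_rows", "body": {
  "increments": [0,0,0.025,0,0,0,0,0,0.025,0,0,0,0,0,0.025,0,0,0,0,0,0.025,0,0,0,0,0,0,0,0,0,0,0,0,0,0,0,0,0,0,0,0,0,0,0,0,0,0,0,0,0,0,0,0,0,0,0,0,0,0,0]
}}

```text
time: 23.95
ee_pos: [0.3935, 0.2187, 0.0002]
ee_rot: [0.0, 0.132, 0.991, 0.0]
force: [0.1, 0.6, 0.5]
width: 0.0766
finger_force: 0.0
```

No contact at TCP z = 0, so the tips do stand back when open. Going another 4 mm down, then closing gently.

Call:
{"method": "send_rows", "body": {
  "increments": [0,0,0.025,0,0,0,0,0,0.025,0,0,0,0,0,0.025,0,0,0,0,0,0.025,0,0,0,0,0,0,0,0,0,0,0,0,0,0,0,0,0,0,0,0,0,0,0,0,0,0,0,0,0,0,0,0,0,0,0,0,0,0,0]
}}

```text
time: 24.78
ee_pos: [0.3935, 0.2187, -0.0038]
ee_rot: [0.0, 0.132, 0.991, 0.0]
force: [-0.3, 0.2, -0.1]
width: 0.0768
finger_force: 0.0
```

Call:
{"method": "send_rows", "body": {
  "increments": [0,0,0,0,0,0,0,0,0,0,0,0,0,0,0,0,0,0,0,0,0,0,0,0,0,0,0,0,0,0,0,0,0,0,0,0,0,0,0,0,0,0,0,0,0,0,0,0,0,0,0,0,0,0,0,0,0,0,0,0],
  "fingers": 0.25,
  "grip_force": 25
}}

```text
time: 25.62
ee_pos: [0.3935, 0.2187, -0.0036]
ee_rot: [0.0, 0.132, 0.991, -0.0]
force: [-1.6, -0.8, 5.0]
width: 0.0681
finger_force: 26.5
```

Call:
{"method": "send_rows", "body": {
  "increments": [0,0,0,0,0,0,0,0,0,0,0,0,0,0,-0.1,0,0,0,0,0,-0.15,0,0,0,0,0,-0.3,0,0,0,0,0,-0.5,0,0,0,0,0,-0.5,0,0,0,0,0,-0.5,0,0,0,0,0,-0.4,0,0,0,0,0,0,0,0,0],
  "fingers": 1,
  "grip_force": 40
}}

```text
time: 26.45
ee_pos: [0.3953, 0.2194, 0.0972]
ee_rot: [0.002, 0.132, 0.991, 0.001]
force: [0.6, 0.6, -0.9]
width: 0.0671
finger_force: 45.3
```

```bash
python3 st.py
python3 - <<'E'
from h import *
for c in("scene","side"):
    p=camera_params(c); im=read_camera(c); cv2.imwrite(f"pics/{c}5.png",im)
    r=place_of(c,"lid_wide_centre"); print(c,[(np.round(x["uv"],1),round(x["p"],2),onz(p,x["uv"],.105).round(3)) for x in r[:2]])
    s=sense()["ee_pos"]; print(proj(p,np.array([s[0],s[1],s[2]+.012])).round(1))
E
```

```text
26.45 [ 0.34  0.28 -0.56  0.73  0.    0.61] [0.3953 0.2194 0.0972] 0.06706187444322036
[[-0.965  0.261 -0.004]
 [ 0.261  0.965  0.003]
 [ 0.004  0.002 -1.   ]]
scene [(array([194.2, 301.8]), 0.66, array([0.292, 0.53 , 0.105])), (array([243.5, 204.1]), 0.57, array([0.398, 0.22 , 0.105]))]
[244.8 204.2]
side [(array([229.5, 165.4]), 0.55, array([0.394, 0.222, 0.105]))]
[229.6 165.9]
```

Call:
{"method": "send_rows", "body": {
  "increments": [0.2,0.45,0,0,0,0,0.3,0.75,0,0,0,0,0.3,0.75,0,0,0,0,0.3,0.7,0,0,0,0,0.19,0.44,0,0,0,0,0,0,0,0,0,-0.97,0,0,0,0,0,-1,0,0,0,0,0,-1,0,0,0,0,0,-1,0,0,0,0,0,-1]
}}

```text
time: 27.48
ee_pos: [0.375, 0.351, 0.0927]
ee_rot: [-0.001, -0.131, 0.991, -0.001]
force: [0.8, -0.3, -0.7]
width: 0.0676
finger_force: 45.4
```

Call:
{"method": "send_rows", "body": {
  "increments": [0,0,0,0,0,-1,0,0,0,0,0,-1,0,0,0,0,0,-1,0,0,0,0,0,-1,0,0,0,0,0,-1,0,0,0,0,0,-1,0,0,0,0,0,-1,0,0,0,0,0,-1,0,0,0,0,0,-1,0,0,0,0,0,-0.9]
}}

```text
time: 28.32
ee_pos: [0.3751, 0.351, 0.0928]
ee_rot: [-0.001, -0.605, 0.797, 0.0]
force: [0.1, -0.2, -0.6]
width: 0.0673
finger_force: 45.4
```

Call:
{"method": "send_rows", "body": {
  "increments": [0,0,0.2,0,0,0,0,0,0.2,0,0,0,0,0,0.2,0,0,0,0,0,0.2,0,0,0,0,0,0.2,0,0,0,0,0,0,0,0,0,0,0,0,0,0,0,0,0,0,0,0,0,0,0,0,0,0,0,0,0,0,0,0,0]
}}

```text
time: 29.15
ee_pos: [0.3762, 0.3517, 0.0545]
ee_rot: [0.0, -0.602, 0.798, -0.0]
force: [0.5, 0.2, -0.8]
width: 0.0675
finger_force: 45.4
```

```bash
python3 st.py
python3 - <<'E'
from h import *
p=camera_params("wrist"); im=read_camera("wrist"); cv2.imwrite("pics/w7.png",im); s=sense()
c=np.array([.384,.287]);th=np.radians(-15.6)
for z,n in((.032,"h"),(s["ee_pos"][2]+.0137,"l")):
    ii,jj=np.meshgrid(np.arange(320)-160,np.arange(520)-260); a=ii*.0005;b=-jj*.0005
    X=np.stack([c[0]+a*np.cos(th)-b*np.sin(th),c[1]+a*np.sin(th)+b*np.cos(th),np.full(a.shape,z)],-1)
    uv=proj(p,X.reshape(-1,3)).reshape(520,320,2).astype(np.float32)
    cv2.imwrite(f"pics/r7{n}.png",cv2.remap(im,uv[...,0],uv[...,1],cv2.INTER_CUBIC))
from edge import edge,X as EX,Y as EY
g=cv2.cvtColor(cv2.imread("pics/r7l.png"),cv2.COLOR_BGR2GRAY).astype(float)
for b in((60,90),(90,130),(130,165)): print("lid bottom edge (expect Y=10.8)",EY(edge(g,0,215,260,*b,-1)[0]),edge(g,0,215,260,*b,-1)[1])
for r in((190,210),(205,225)): print("L/R (expect -59.6, 9.4)",EX(edge(g,1,25,60,*r,1)[0]),EX(edge(g,1,165,195,*r,-1)[0]))
E
```

```text
29.15 [ 0.61  0.44 -0.44  0.69 -0.   -0.68] [0.3762 0.3517 0.0545] 0.06747637126924978
[[-0.274 -0.962 -0.001]
 [-0.962  0.274 -0.001]
 [ 0.001  0.    -1.   ]]
lid bottom edge (expect Y=10.8) 7.323713823578714 31.362108760563352
lid bottom edge (expect Y=10.8) 13.089632502040175 26.272715403647496
lid bottom edge (expect Y=10.8) 12.872528722174977 24.267483985664512
L/R (expect -59.6, 9.4) -60.53325713003427 7.726195633825839
L/R (expect -59.6, 9.4) -60.58415082619472 7.636251754962899
```

On target in pose and yaw. Lowering towards the rim.

Call:
{"method": "send_rows", "body": {
  "increments": [0,0,0.1,0,0,0,0,0,0.15,0,0,0,0,0,0.15,0,0,0,0,0,0.1,0,0,0,0,0,0.07,0,0,0,0,0,0.05,0,0,0,0,0,0,0,0,0,0,0,0,0,0,0,0,0,0,0,0,0,0,0,0,0,0,0]
}}

```text
time: 30.03
ee_pos: [0.376, 0.3516, 0.0295]
ee_rot: [0.0, -0.603, 0.798, 0.0]
force: [0.1, -0.2, -1.3]
width: 0.0673
finger_force: 45.4
```

Call:
{"method": "send_rows", "body": {
  "increments": [0,0,0.025,0,0,0,0,0,0.025,0,0,0,0,0,0.025,0,0,0,0,0,0.015,0,0,0,0,0,0,0,0,0,0,0,0,0,0,0,0,0,0,0,0,0,0,0,0,0,0,0,0,0,0,0,0,0,0,0,0,0,0,0]
}}

```text
time: 30.87
ee_pos: [0.3759, 0.3515, 0.0258]
ee_rot: [0.0, -0.603, 0.798, 0.0]
force: [-0.3, -0.5, -0.8]
width: 0.0674
finger_force: 45.4
```

Call:
{"method": "send_rows", "body": {
  "increments": [0,0,0.02,0,0,0,0,0,0.02,0,0,0,0,0,0.01,0,0,0,0,0,0,0,0,0,0,0,0,0,0,0,0,0,0,0,0,0,0,0,0,0,0,0,0,0,0,0,0,0,0,0,0,0,0,0,0,0,0,0,0,0]
}}

```text
time: 31.7
ee_pos: [0.376, 0.3515, 0.0237]
ee_rot: [0.0, -0.602, 0.798, -0.0]
force: [2.1, -1.4, -2.1]
width: 0.0672
finger_force: 45.8
```

Call:
{"method": "send_rows", "body": {
  "increments": [0,0,0.02,0,0,0,0,0,0.02,0,0,0,0,0,0,0,0,0,0,0,0,0,0,0,0,0,0,0,0,0,0,0,0,0,0,0,0,0,0,0,0,0,0,0,0,0,0,0,0,0,0,0,0,0,0,0,0,0,0,0]
}}

```text
time: 32.53
ee_pos: [0.3761, 0.3515, 0.0227]
ee_rot: [0.0, -0.603, 0.798, -0.0]
force: [0.6, -3.2, 8.9]
width: 0.0672
finger_force: 46.8
```

Call:
{"method": "send_rows", "body": {
  "increments": [0,0,0,0,0,0,0,0,0,0,0,0,0,0,0,0,0,0,0,0,0,0,0,0,0,0,0,0,0,0,0,0,0,0,0,0,0,0,0,0,0,0,0,0,0,0,0,0,0,0,0,0,0,0,0,0,0,0,0,0],
  "fingers": 0.08
}}

```text
time: 33.37
ee_pos: [0.3759, 0.3515, 0.0221]
ee_rot: [0.0, -0.603, 0.798, 0.0]
force: [-0.8, -0.5, -0.6]
width: 0.0781
finger_force: 0.0
```

Call:
{"method": "send_rows", "body": {
  "increments": [0,0,-0.1,0,0,0,0,0,-0.3,0,0,0,0,0,-0.5,0,0,0,0,0,-0.7,0,0,0,0,0,-0.8,0,0,0,0.2,0,-0.8,0,0,0,0,0,-0.8,0,0,0,0,0,-0.8,0,0,0,0,0,-0.5,0,0,0,0,0,-0.2,0,0,0]
}}

```text
time: 34.2
ee_pos: [0.3748, 0.3446, 0.2457]
ee_rot: [0.003, -0.603, 0.798, -0.0]
force: [0.5, 0.5, 1.6]
width: 0.0783
finger_force: 0.0
```

```bash
python3 st.py
cat > chk.py <<'E'
from h import *
from edge import edge,X as EX,Y as EY
import sys
p=camera_params("wrist"); im=read_camera("wrist"); cv2.imwrite(f"pics/{sys.argv[1]}.png",im)
c=np.array([.384,.287]);th=np.radians(-15.6)
for z in(.036,.040):
    ii,jj=np.meshgrid(np.arange(320)-160,np.arange(520)-260); a=ii*.0005;b=-jj*.0005
    X=np.stack([c[0]+a*np.cos(th)-b*np.sin(th),c[1]+a*np.sin(th)+b*np.cos(th),np.full(a.shape,z)],-1)
    uv=proj(p,X.reshape(-1,3)).reshape(520,320,2).astype(np.float32)
    g=cv2.cvtColor(cv2.remap(im,uv[...,0],uv[...,1],cv2.INTER_CUBIC),cv2.COLOR_BGR2GRAY).astype(float)
    e=lambda *a:(round(float(edge(g,*a)[0]),2),round(float(edge(g,*a)[1]),1))
    print(z,"bot",[(round(EY(v),2),s) for v,s in(e(0,220,250,50,80,-1),e(0,220,250,80,120,-1),e(0,220,250,130,165,-1))],"top",[(round(EY(v),2),s) for v,s in(e(0,35,70,50,80,1),e(0,35,70,130,165,1))])
    print("  L",[(round(EX(v),2),s) for v,s in(e(1,25,60,60,90,1),e(1,25,60,100,140,1),e(1,25,60,180,225,1))],"R",[(round(EX(v),2),s) for v,s in(e(1,165,195,60,90,-1),e(1,165,195,100,140,-1),e(1,165,195,180,225,-1))])
for n in("lid_wide_centre","housing_wide_rim","circuit_board","lid_wide"):
    r=place_of("wrist",n); print(n,[(np.round(x["uv"],1),round(x["p"],2),onz(p,x["uv"],.032).round(4)) for x in r[:1]])
E
python3 chk.py w8
```

```text
34.2 [ 0.6   0.25 -0.17  1.14  0.   -0.69] [0.3748 0.3446 0.2457] 0.0783375915854088
[[-0.274 -0.962 -0.004]
 [-0.962  0.274 -0.003]
 [ 0.004  0.003 -1.   ]]
0.036 bot [(12.37, 27.3), (12.43, 21.3), (12.04, 28.1)] top [(109.23, 9.2), (109.02, 10.1)]
  L [(-61.84, 10.0), (-61.35, 10.5), (-61.44, 13.6)] R [(8.52, 16.8), (8.27, 22.2), (8.11, 23.4)]
0.04 bot [(12.02, 28.1), (12.08, 22.2), (11.69, 27.9)] top [(107.79, 9.1), (107.57, 10.2)]
  L [(-61.39, 10.3), (-60.94, 10.7), (-61.0, 13.6)] R [(8.07, 15.8), (7.91, 23.0), (7.72, 23.2)]
lid_wide_centre [(array([257.7, 166.1]), 0.66, array([0.3766, 0.3523, 0.032 ]))]
housing_wide_rim [(array([228.2, 165.1]), 0.72, array([0.4083, 0.3421, 0.032 ]))]
circuit_board [(array([226.8, 274.3]), 0.48, array([0.452 , 0.4751, 0.032 ]))]
lid_wide [(array([229.2, 165.1]), 0.58, array([0.4072, 0.3424, 0.032 ]))]
```

Call:
{"method": "send_rows", "body": {
  "increments": [0,0,0,0,0,0,0,0,0,0,0,0,0,0,0,0,0,0,0,0,0,0,0,0,0,0,0,0,0,0,0,0,0,0,0,0,0,0,0,0,0,0,0,0,0,0,0,0,0,0,0,0,0,0,0,0,0,0,0,0]
}}

```text
time: 35.28
ee_pos: [0.3737, 0.3438, 0.2421]
ee_rot: [0.0, -0.603, 0.798, -0.0]
force: [-0.6, 0.2, -0.7]
width: 0.0785
finger_force: 0.0
```

```bash
python3 st.py; python3 chk.py w9
```

```text
35.2833 [ 0.6   0.25 -0.18  1.14 -0.   -0.69] [0.3737 0.3438 0.2421] 0.07853655278354105
[[-0.274 -0.962 -0.   ]
 [-0.962  0.274 -0.   ]
 [ 0.     0.    -1.   ]]
0.036 bot [(12.33, 26.2), (12.42, 20.8), (12.04, 28.2)] top [(108.81, 10.7), (108.58, 11.9)]
  L [(-61.81, 10.3), (-62.19, 10.6), (-61.64, 13.2)] R [(8.36, 19.5), (8.41, 19.9), (8.16, 21.6)]
0.04 bot [(11.96, 27.1), (12.06, 21.5), (11.67, 28.2)] top [(107.36, 10.4), (107.12, 12.0)]
  L [(-61.67, 10.7), (-61.72, 10.7), (-61.2, 13.5)] R [(7.97, 19.6), (7.99, 19.8), (7.78, 21.3)]
lid_wide_centre [(array([260.5, 167.8]), 0.95, array([0.372 , 0.3529, 0.032 ]))]
housing_wide_rim []
circuit_board []
lid_wide [(array([224.6, 168.7]), 0.88, array([0.4109, 0.3429, 0.032 ]))]
```

Call:
{"method": "send_rows", "body": {
  "increments": [0,0.5,0,0,0,0,0,0.5,0,0,0,0,0,0.5,0,0,0,0,0,0,0,0,0,0,0,0,0,0,0,0,0,0,0,0,0,0,0,0,0,0,0,0,0,0,0,0,0,0,0,0,0,0,0,0,0,0,0,0,0,0]
}}

```text
time: 36.37
ee_pos: [0.3164, 0.3601, 0.242]
ee_rot: [-0.0, -0.602, 0.798, -0.0]
force: [0.3, -0.2, -0.4]
width: 0.0787
finger_force: 0.0
```

```bash
python3 st.py; python3 chk.py w10
```

```text
36.3667 [ 0.7   0.2  -0.25  1.12 -0.   -0.6 ] [0.3164 0.3601 0.242 ] 0.07869318132983671
[[-0.275 -0.962  0.   ]
 [-0.962  0.275  0.   ]
 [-0.    -0.    -1.   ]]
0.036 bot [(12.17, 24.9), (12.14, 18.5), (11.75, 24.4)] top [(108.87, 7.6), (108.69, 9.7)]
  L [(-60.78, 9.4), (-60.58, 9.2), (-61.11, 9.4)] R [(8.38, 15.7), (8.31, 17.8), (7.97, 18.5)]
0.04 bot [(11.8, 24.5), (11.76, 18.4), (11.36, 24.6)] top [(107.36, 7.8), (107.3, 9.6)]
  L [(-61.07, 9.7), (-60.97, 9.3), (-61.4, 9.5)] R [(7.3, 15.1), (7.13, 17.9), (6.89, 18.6)]
lid_wide_centre [(array([207.4, 166.1]), 0.79, array([0.371, 0.351, 0.032]))]
housing_wide_rim []
circuit_board []
lid_wide [(array([172. , 170.7]), 0.76, array([0.411, 0.345, 0.032]))]
```

Right and end edges place the lid's top at z = 0.036, as seated. The left edge reads ambiguously, so I'll feel the top with closed fingertips on both sides, which also settles it home.

Call:
{"method": "send_rows", "body": {
  "increments": [-0.05,-0.23,0.3,0,0,0,-0.05,-0.23,0.5,0,0,0,-0.05,-0.23,0.6,0,0,0,-0.05,-0.23,0.6,0,0,0,0,0,0.7,0,0,0,0,0,0.7,0,0,0,0,0,0.6,0,0,0,0,0,0.45,0,0,0,0,0,0.25,0,0,0,0,0,0.12,0,0,0],
  "fingers": 1
}}

```text
time: 37.45
ee_pos: [0.3529, 0.3573, 0.0481]
ee_rot: [-0.001, -0.603, 0.798, 0.0]
force: [-0.6, 0.1, -0.7]
width: -0.0
finger_force: 0.0
```

Call:
{"method": "send_rows", "body": {
  "increments": [0,0,0.04,0,0,0,0,0,0.04,0,0,0,0,0,0.04,0,0,0,0,0,0.03,0,0,0,0,0,0,0,0,0,0,0,0,0,0,0,0,0,0,0,0,0,0,0,0,0,0,0,0,0,0,0,0,0,0,0,0,0,0,0]
}}

```text
time: 38.28
ee_pos: [0.3536, 0.3579, 0.0434]
ee_rot: [0.0, -0.603, 0.798, 0.0]
force: [-0.3, 0.4, -0.3]
width: -0.0001
finger_force: 0.0
```

Commanded z is now about 0.0432. Going down 3.5 mm (above a tilted lid's top), then on to contact.

Call:
{"method": "send_rows", "body": {
  "increments": [0,0,0.03,0,0,0,0,0,0.03,0,0,0,0,0,0.03,0,0,0,0,0,0.03,0,0,0,0,0,0.02,0,0,0,0,0,0,0,0,0,0,0,0,0,0,0,0,0,0,0,0,0,0,0,0,0,0,0,0,0,0,0,0,0]
}}

```text
time: 39.12
ee_pos: [0.3536, 0.3579, 0.0378]
ee_rot: [0.0, -0.603, 0.798, -0.0]
force: [-0.3, 0.1, 0.5]
width: -0.0003
finger_force: 0.0
```

Call:
{"method": "send_rows", "body": {
  "increments": [0,0,0.02,0,0,0,0,0,0.02,0,0,0,0,0,0.02,0,0,0,0,0,0,0,0,0,0,0,0,0,0,0,0,0,0,0,0,0,0,0,0,0,0,0,0,0,0,0,0,0,0,0,0,0,0,0,0,0,0,0,0,0]
}}

```text
time: 39.95
ee_pos: [0.3537, 0.3579, 0.036]
ee_rot: [0.0, -0.603, 0.798, -0.0]
force: [-2.6, -2.5, 11.7]
width: 0.0
finger_force: 6.0
```

The left side makes contact at 0.036, so it is home. Checking the right side.

Call:
{"method": "send_rows", "body": {
  "increments": [0,0,-0.1,0,0,0,0,0,-0.15,0,0,0,0,-0.3,0,0,0,0,0,-0.4,0,0,0,0,0,-0.4,0,0,0,0,0,0,0.1,0,0,0,0,0,0.07,0,0,0,0,0,0.03,0,0,0,0,0,0,0,0,0,0,0,0,0,0,0]
}}

```text
time: 40.78
ee_pos: [0.3953, 0.3456, 0.037]
ee_rot: [-0.0, -0.603, 0.798, 0.0]
force: [0.1, 0.1, -0.3]
width: -0.0002
finger_force: 0.0
```

Call:
{"method": "send_rows", "body": {
  "increments": [0,0,0.02,0,0,0,0,0,0.02,0,0,0,0,0,0,0,0,0,0,0,0,0,0,0,0,0,0,0,0,0,0,0,0,0,0,0,0,0,0,0,0,0,0,0,0,0,0,0,0,0,0,0,0,0,0,0,0,0,0,0]
}}

```text
time: 41.62
ee_pos: [0.3957, 0.346, 0.0361]
ee_rot: [0.0, -0.603, 0.798, 0.0]
force: [-1.9, -1.5, 5.8]
width: 0.0001
finger_force: 2.9
```

Both sides touch at 0.036, so the lid is level and fully home. Retreating and handing in.

Call:
{"method": "send_rows", "body": {
  "increments": [0,0,-0.2,0,0,0,0,0,-0.5,0,0,0,0,0,-0.7,0,0,0,0,0,-0.7,0,0,0,0,0,-0.7,0,0,0,0,0,-0.6,0,0,0,0,0,-0.3,0,0,0,0,0,0,0,0,0,0,0,0,0,0,0,0,0,0,0,0,0]
}}

```text
time: 42.45
ee_pos: [0.3954, 0.3455, 0.1829]
ee_rot: [-0.001, -0.603, 0.798, 0.0]
force: [-0.2, -0.3, 0.1]
width: -0.0
finger_force: 0.0
```

```bash
python3 -c "
from bench import *
s=sense(); print(s['time'],s['ee_pos'],s['force'])
print(job_done())"
```

```text
42.45 [0.39538038 0.3454791  0.18293745] [-0.16551907 -0.27728919  0.05404195]
the job is handed in; nothing more can be done
None
```

The wide lid was drawn from the rack, laid flat step-down and released on the mat, picked up again flat, and seated on the wide housing with the board (its top touched at 36 mm on both sides); job handed in at 42.5 s of the 56 s allowed, no verdict returned.

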